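# Seal a handheld calibrator in the test chamber

### The arm

A 7-joint arm with a two-finger parallel gripper is mounted at the origin on the work surface. World frame = base frame: x ahead of the robot, y to its left, z up, the work surface at z = 0. Lengths are in m, angles in rad, forces in N, time in s.
With the tool pointing down it reaches from about 0.425 to 1.025 m from the base axis. Payload 9.4 kg.
Tool frame: the origin (TCP) lies at the very end of the fingers, on their centre line; the grasp point (between the pads) lies 19 mm behind it; z points along the fingers, y is the line along which they close (so a half turn about z gives the same grasp; the last joint's range is limited). The gripper opens to 93 mm and grips with 3 to 60 N. Pads are 15 mm wide; open, the fingers measure 128 mm over their backs; the gripper's body (75 mm by 188 mm) begins 65 mm behind the grasp point.
Start: joints at [1.271, 0.599, -0.003, 1.599, 0.002, 0.943, -0.08], TCP at [0.16, -0.707, 0.219] pointing down, gripper open.
Joint ranges: [-2.57, 2.57], [-0.35, 1.97], [-1.29, 1.29], [0.11, 2.56], [-1.05, 4.19], [0.11, 1.86], [-2.63, 2.63]. Speed limits (rad/s): [2.22, 2.22, 3.01, 3.01, 3.14, 3.14, 3.14].

### API

Orientations are given as a rotation vector (axis times angle).
In Python, from rig import telemetry, camera, camera_model, workorder gives the robot as it stands.
- The arm moves only by the tool move_arm, never from a script. Its argument "plan" is a list of rows, each a list of 2 entries, a list of its own where there are three numbers: the shift along the tool's x, y, z each as a share of 0.12 m, from -1 to 1, then the turn about the tool's z as a share of 30 degrees, from -1 to 1. In form: [[[x, y, z], spin], ...]. A call has 1 to 20 rows; each row shifts and turns the commanded pose from where the row before left it, along the tool's axes as they then stand; what a row does not reach is not made up. A row lasts 1/10 s, in which the tool goes at most 50 mm and 8.59 degrees, less where a joint would pass 70% of its speed; a pose out of reach is approached as far as the arm can. A call with a number of a shift or a turn outside -1 to 1 is refused whole. A call with a gripper value outside its range is refused whole. "grip" is the closure, from 0 (fully open) to 1 (shut), set as the call begins (left out, the last holds). The fingers move at their own pace and stop on an object; "newtons" is the grip in N (left out, the last holds). Time passes only in rows, so rows that do not move let the fingers close. It gives the time, the measured TCP pose, the force, the opening and the grip force at its end, in the units of the state.
- telemetry.observe(): the state, without advancing time (a new reading comes with each control period).
- camera(name): name is "scene" or "top"; returns the picture (384x512x3 uint8, red, green, blue); there is no depth.
- camera_model(name): a dict with "fx", "fy", "cx", "cy" (pixels), "position" and "rotation" of the camera in the world. Camera axes: x right, y down, z forward; pixel columns grow to the right and rows downward; lengths in m; the calibration is good to about 2 mm. A picture is of the moment at which its call begins. camera_model takes no time and is no camera call.
- workorder.job_done(): hands the job in; it is judged then, once.
The state is a dict: "time": time; "joint_positions": joint angles; "qd": joint speeds; "joint_torque": joint torques, N m; "eef_pos": TCP position; "tcp_rot": TCP orientation; "contact_force": force on the tool from outside, world axes, zero at the start; "moment": the same for the moment, N m; "width": opening from 0.0 (shut) to 1.0 (fully open); "gripper_force": force on a finger pad.
Only numpy, scipy, OpenCV 4.12 (cv2) and the standard library are available. Lean on these libraries where they do the work, as an engineer would, in place of code of your own. Each camera call takes 0.05 s, during which the arm holds its last target. There are 200 camera calls.

### The job

Take the black-and-blue handheld calibrator off its sloping rest, lay it flat with its screen up inside the blue test chamber without dropping it, let go, and then close the clear lid fully. Then turn the black wing knob on the lid clockwise until its clutch first slips, stop there so that the lid is tight but the clutch is not driven on round, and let go. Leave the other things on the bench where they are.

Things in the scene. Friction and masses are not known exactly. Their poses are not given: they have to be found in the camera images.
- calibrator_center (a point): Centre (half-way up) of the loose handheld calibrator: black box with blue ends, 130 long (x) x 54 wide (y) x 32 mm thick (z, out of the screen face), about 0.32 kg, with a brass stub 16 mm in diameter, 20 mm long, on its -x end. It starts on the sloping rest, screen up and leaning away from the robot, stub end high and near. The middle of its long sides is free to grasp: the rest is narrower than it.
- rest: Fixed sloping rest. Origin: centre of the underside of its 150 x 110 x 8 mm base. An aluminium plate 150 x 40 mm slopes at 30 degrees, rising towards its -x (the robot), so its face looks away from the robot; the middle of its face is 85 mm above the bench. The calibrator lies lengthwise on it against a lip at the lower end that stands 14 mm proud; it comes off straight up or square to the slope.
- chamber: Fixed blue open-topped chamber. Origin: centre of its underside. 210 (x) x 170 (y) x 62 mm high, walls and floor 10 mm, inside 190 x 150 mm, gasket on the rim to 66 mm. Two rubber bars along y at x = -45 and +45 mm have tops 22 mm above the bench; the calibrator lies on both, lengthwise along x (either end first), its centre then 38 mm up. Lid hinged at the +x side, away from the robot.
- lid_hinge (a point): Middle of the lid's hinge line, on the chamber at x = +105, y = 0, z = 66 mm in the chamber's frame; the hinge line is the chamber's y. Does not move with the lid.
- lid (a joint): Angle of the clear, aluminium-framed lid (210 mm from hinge to free edge, 170 wide, 9 thick), rad: 0 closed on the gasket, 1.57 upright, up to 1.9 leaning away from the robot. It starts open, 1.4 to 1.7. The hinge is stiff (0.5 N m friction): the lid stays where it is left and must be pushed all the way down, a few N near the free end.
- knob_grip (a point): Centre of the wing of the black knob in the middle of the lid (105 mm from the hinge, 46 mm outward from the lid's underside): a bar 60 long (x) x 16 thick (y) x 30 mm tall (z, outward from the lid, top 15 mm above this point). With the lid closed it is 112 mm above the bench. Turns with the wing. Below the wing is a yellow collar 52 mm in diameter, its top 24 mm below this point.
- screw (a joint): Angle of the yellow collar and of the locking bar it carries under the lid, rad, growing clockwise seen from outside the lid (from above when closed): starts at 0.15 to 0.6 and stops dead at 1.2, where the lid is tight. It turns with the wing against 0.03 N m of friction.
- knob (a joint): Slip of the black wing relative to the yellow collar, rad, growing clockwise: 0 while the clutch holds (white mark on the wing in line with the red mark on the collar). When the collar has reached its stop the clutch slips at a steady 0.12 N m and this value grows; the wing does not spring back.
- manifold: Bystander, loose: gauge manifold, black block 130 mm long with a red and a blue dial and brass ports. Origin: underside of the block.
- fitting: Bystander, loose: upright brass fitting, 30 mm in diameter, 62 mm tall. Origin: centre of its underside.
- driver: Bystander, loose: screwdriver lying on the bench.
- spray: Bystander, loose: white bottle with green label and red cap, 56 mm in diameter, 150 mm tall. Origin: centre of its underside.
- mug: Bystander, loose: blue mug 80 mm in diameter, 90 mm tall. Origin: centre of its underside.
- wrench: Bystander, loose: steel wrench lying on the bench.
Mind the look-alikes: they are no part of the job. There is more than one size of the part that bears calibrator_center; the job needs the middle-sized.

How it is judged:
By the outcome, as a careful person would: the job done as asked, in the order asked, and still so for the second after the job is handed in, with the robot touching nothing.
It also fails if it takes over 72 s, if anything falls off the work surface, if the arm or the gripper's body presses on something with over 40 N, if the wrist force passes 120 N, or if a joint passes its speed limit or range.

## Working session

There is one attempt and no reset: what is moved stays moved. The work goes in short steps, Python scripts to look and compute and a tool call to move; the robot and the scene stay as the last step left them, time stands still between calls to the robot, and variables do not carry over. Pictures are saved under pics/ and viewed, at most 10 in all, crops included, and the job is handed in when it is done.

Besides the shell and the picture viewer there is one more tool, called after "Request:" as name([rows], argument=value, ...), one row to a line, values as JSON. move_arm: Moves the arm, as the interface text tells. Shift numbers are shares of 0.12 m and turn numbers shares of 30 degrees, none past 1 either way. Its arguments: {"type":"object","properties":{"plan":{"type":"array","items":{"type":"array"}},"grip":{"type":"number"},"newtons":{"type":"number"}},"required":["plan"]}

```bash
mkdir -p pics; ls; python3 - <<'E'
from rig import telemetry,camera,camera_model
import cv2,numpy as np
o=telemetry.observe(); print({k:np.round(v,3).tolist() for k,v in o.items()})
for n in("scene","top"):
    m=camera_model(n); print(n,{k:np.round(v,4).tolist() for k,v in m.items()})
    im=camera(n); cv2.imwrite(f"pics/{n}0.png",im[...,::-1])
a=[cv2.imread(f"pics/{n}0.png") for n in("scene","top")]
for n,i in zip(("scene","top"),a): cv2.imwrite(f"pics/{n}0b.png",cv2.resize(i,(800,600),interpolation=cv2.INTER_CUBIC))
E
```

```text
pics
{'time': 0.0, 'joint_positions': [1.271, 0.6, -0.003, 1.6, 0.002, 0.943, -0.08], 'qd': [-0.0, 0.0, -0.0, 0.001, -0.002, -0.0, -0.0], 'joint_torque': [0.0, -76.507, 1.498, -25.236, -0.052, 0.017, 0.0], 'eef_pos': [0.16, -0.707, 0.218], 'tcp_rot': [-3.121, -0.349, 0.0], 'contact_force': [0.102, 0.313, 0.103], 'moment': [0.013, 0.003, -0.038], 'gripper_force': 0.0, 'width': 0.999}
scene {'fx': 401.873, 'fy': 401.873, 'cx': 260.3506, 'cy': 187.1621, 'position': [0.8998, -0.4661, 0.9986], 'rotation': [-2.4075, -0.8591, 0.2509]}
top {'fx': 492.7637, 'fy': 492.7637, 'cx': 258.8197, 'cy': 188.9418, 'position': [0.4548, -0.0104, 1.5286], 'rotation': [-2.1758, 2.1965, -0.0499]}
```

View pics/scene0b.png

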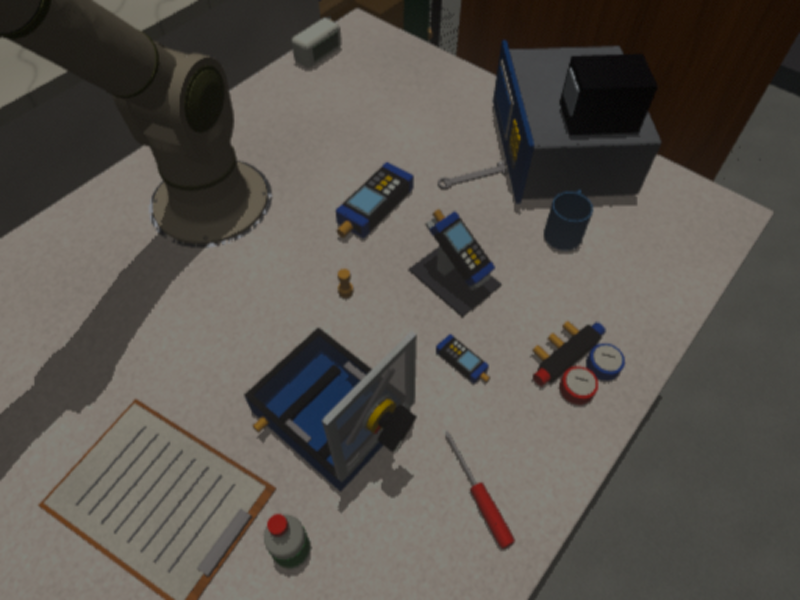

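View pics/top0b.png

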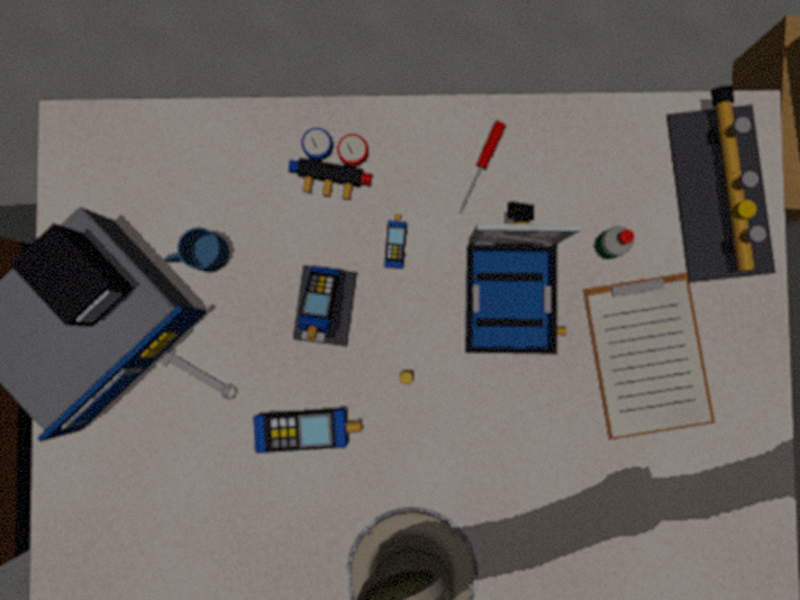

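Three candidates, in pixels of the enlarged pictures:
- Large: scene (375,200), top (300,430), lying flat on the bench.
- Middle-sized: scene (460,248), top (320,302), on the sloping rest.
- Small: scene (462,358), top (396,245), lying flat on the bench.

The one on the rest fits. I'll confirm it in a crop.

```bash
python3 - <<'E'
import cv2,numpy as np
s=cv2.imread("pics/scene0.png");t=cv2.imread("pics/top0.png")
def c(im,x,y,w,h,k):
    r=cv2.resize(im[y:y+h,x:x+w],None,fx=k,fy=k,interpolation=cv2.INTER_CUBIC)
    r=np.clip(r.astype(float)*1.6,0,255).astype(np.uint8)
    for i in range(0,w,10): cv2.putText(r,str(x+i),(i*k,8),0,.3,(0,255,0)); cv2.line(r,(i*k,10),(i*k,14),(0,255,0))
    for i in range(0,h,10): cv2.putText(r,str(y+i),(0,i*k+4),0,.3,(0,255,0)); cv2.line(r,(20,i*k),(24,i*k),(0,255,0))
    return r
cv2.imwrite("pics/rest.png",np.hstack([c(s,255,125,66,80,6),c(t,180,160,66,80,6)]))
cv2.imwrite("pics/cham.png",np.hstack([c(s,150,200,130,120,3),c(t,285,120,100,120,4)[:360]]) if 0 else np.vstack([np.hstack([c(s,150,200,130,120,3)]),]))
cv2.imwrite("pics/cham.png",np.hstack([c(s,150,205,125,115,3)[:345],c(t,290,125,85,105,4)[:345]]) if 0 else np.hstack([c(s,155,205,120,120,3),cv2.resize(c(t,290,125,90,90,4),(360,360))]))
E
```

```text
(no output)
```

View pics/rest.png

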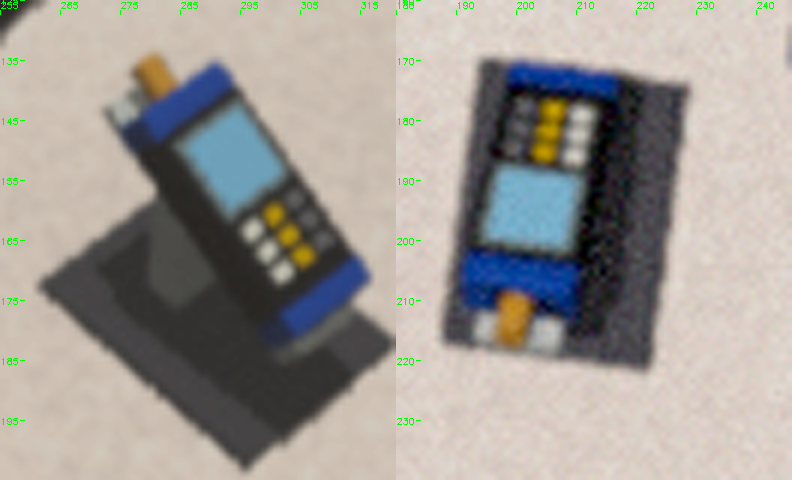

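View pics/cham.png

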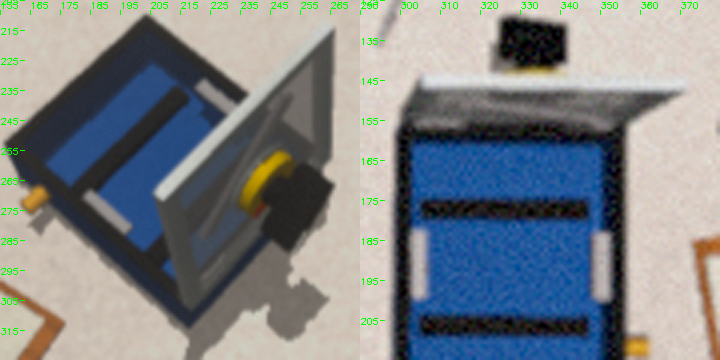

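The crops confirm it. The middle-sized calibrator lies on the rest screen up, with its brass stub high and near at scene (280,137) and top (199,213). The chamber's lid is open near upright, its free edge running from scene (266,213) to (207,269). Next I'll fit the poses from both views.

```bash
cat >h.py <<'E'
import numpy as np
from rig import camera_model
from scipy.spatial.transform import Rotation as R
from scipy.optimize import least_squares
M={n:camera_model(n) for n in("scene","top")}
def proj(n,P):
    m=M[n]; c=(np.atleast_2d(P)-m["position"])@R.from_rotvec(m["rotation"]).as_matrix()
    return np.c_[m["fx"]*c[:,0]/c[:,2]+m["cx"],m["fy"]*c[:,1]/c[:,2]+m["cy"]]
def ray(n,uv):
    m=M[n]; d=np.array([(uv[0]-m["cx"])/m["fx"],(uv[1]-m["cy"])/m["fy"],1])
    return np.array(m["position"]),R.from_rotvec(m["rotation"]).as_matrix()@d
def atz(n,uv,z):
    p,d=ray(n,uv); return p+d*(z-p[2])/d[2]
E
python3 - <<'E'
from h import *
np.set_printoptions(precision=4,suppress=True)
print({n:(np.shape(M[n]["rotation"])) for n in M})
L=.065;W=.027;H=.016
pts=[("scene",(-L,-W,H),(278.8,143)),("scene",(-L,W,H),(290.8,135.5)),("scene",(L,W,H),(316.5,171)),("scene",(L,-W,H),(302.8,181.3)),
("top",(L,W,H),(199,170.5)),("top",(L,-W,H),(217,172.5)),("top",(-L,W,-H),(191.2,211)),("top",(-L,-W,-H),(210.3,213)),("top",(-L-.02,0,0),(199.5,217))]
def T(q,P): return R.from_euler('ZY',q[3:5]).apply(P)+q[:3]
def f(q): return np.concatenate([proj(n,T(q,np.array(P)))[0]-uv for n,P,uv in pts])
s=least_squares(f,[.45,.15,.1,0,.5],x_scale=[.01,.01,.01,.1,.1]); print("cal",s.x,np.degrees(s.x[3:]));print(s.fun.reshape(-1,2))
def C(q,P): return R.from_euler('Z',q[2]).apply(P)+[q[0],q[1],0]
def lid(q,r,y,t):
    a=q[3]; return C(q,np.array([.105-r*np.cos(a)+t*np.sin(a),y,.066+r*np.sin(a)+t*np.cos(a)]))
cp=[("scene",(-.105,.085,.064),(204.3,209.3)),("scene",(-.105,-.085,.064),(158.3,256.7)),("top",(-.105,.085,.064),(298.9,225.3)),("top",(-.105,-.085,.064),(355.8,225.3)),("top",(.105,.085,.064),(300,157.5)),("top",(.105,-.085,.064),(356,157.5))]
lp=[("scene",.085,(266,213.3)),("scene",-.085,(207.3,269)),("top",.085,(306.3,144.5)),("top",-.085,(372.5,146.3))]
def g(q): return np.concatenate([proj(n,C(q,np.array(P)))[0]-uv for n,P,uv in cp]+[proj(n,lid(q,.21,y,.0045))[0]-uv for n,y,uv in lp])
s=least_squares(g,[.5,-.2,0,1.5],x_scale=[.01,.01,.1,.1]); print("cham",s.x,np.degrees(s.x[2:]));print(s.fun.reshape(-1,2))
print("knob",lid(s.x,.105,0,.046),"free",lid(s.x,.21,0,.0045))
print("knob px",proj("scene",lid(s.x,.105,0,.046)),proj("top",lid(s.x,.105,0,.046)))
E
```

```text
{'scene': (3,), 'top': (3,)}
cal [ 0.5307  0.1649  0.0967 -0.1266  0.5985] [-7.2562 34.2911]
[[-0.7243  0.7852]
 [ 0.6814 -1.5959]
 [-0.0649  0.4702]
 [ 0.9031  0.6188]
 [ 0.0953 -0.2283]
 [ 0.1246 -0.1236]
 [ 0.2728  1.0971]
 [-0.1157  1.3127]
 [-0.1385 -1.2117]]
cham [ 0.5339 -0.1987 -0.0211  1.5445] [-1.2063 88.4959]
[[-0.282   0.1526]
 [-1.8363 -3.7432]
 [ 0.2668 -0.0345]
 [ 0.9057  0.6662]
 [-0.3234 -2.7326]
 [ 0.7432 -2.1445]
 [-1.2755 -1.1904]
 [ 0.3368  1.0167]
 [-0.7919  0.1359]
 [-0.3068 -0.9949]]
knob [ 0.6821 -0.2018  0.1722] free [ 0.6378 -0.2009  0.276 ]
knob px [[254.2256 273.5923]] [[333.2513 134.6111]]
```

```bash
cat >fit.py <<'E'
from h import *
import cv2
np.set_printoptions(precision=4,suppress=True)
L=.065;W=.027;H=.016
pts=[("scene",(-L,-W,H),(278.8,143)),("scene",(-L,W,H),(290.8,135.5)),("scene",(L,W,H),(316.5,171)),("scene",(L,-W,H),(302.8,181.3)),
("top",(L,W,H),(199,170.5)),("top",(L,-W,H),(217,172.5)),("top",(-L,W,-H),(191.2,211)),("top",(-L,-W,-H),(210.3,213))]
def T(q,P): return R.from_euler('ZY',[q[3],np.pi/6]).apply(P)+q[:3]
def f(q): return np.concatenate([proj(n,T(q,np.array(P)))[0]-uv for n,P,uv in pts])
s=least_squares(f,[.45,.15,.1,0],x_scale=[.01,.01,.01,.1],loss='soft_l1'); cq=s.x; print("cal",cq,np.degrees(cq[3]));print(f(cq).reshape(-1,2))
def C(q,P): return R.from_euler('Z',q[2]).apply(P)+[q[0],q[1],0]
def lid(q,r,y,t):
    a=q[3]; return C(q,np.array([.105-r*np.cos(a)+t*np.sin(a),y,.066+r*np.sin(a)+t*np.cos(a)]))
cp=[("scene",(-.105,.085,.062),(204.3,209.3)),("scene",(-.105,-.085,.062),(158,254.7)),("top",(-.105,.085,.062),(298.9,225.3)),("top",(-.105,-.085,.062),(355.8,225.3))]
# bars: centre lines ends (crop: (422..588, 208) and (.., 325))
cp+=[("top",(.045,0,.022),(326.2,177.2)),("top",(-.045,0,.022),(326.2,206.3))]
lp=[("scene",.085,(266,213.3)),("scene",-.085,(207.3,269)),("top",.085,(306.3,144.5)),("top",-.085,(372.5,146.3))]
def g(q): return np.concatenate([proj(n,C(q,np.array(P)))[0]-uv for n,P,uv in cp]+[proj(n,lid(q,.21,y,.0045))[0]-uv for n,y,uv in lp])
s=least_squares(g,[.5,-.2,0,1.5],x_scale=[.01,.01,.1,.1],loss='soft_l1'); q=s.x; print("cham",q,np.degrees(q[2:]));print(g(q).reshape(-1,2))
print("knob",lid(q,.105,0,.046),"free",lid(q,.21,0,.0045))
E
cat >ov.py <<'E'
from fit import *
import itertools
def box(l,w,lo,hi): 
    v=np.array(list(itertools.product((-l,l),(-w,w),(lo,hi)))); return [(v[i],v[j]) for i in range(8) for j in range(i) if (v[i]!=v[j]).sum()==1]
out=[]
for n,(x,y,w,h),k in (("scene",(155,125,170,195),3),("top",(180,120,195,115),2)):
    im=cv2.resize(cv2.imread(f"pics/{n}0.png")[y:y+h,x:x+w],None,fx=k,fy=k,interpolation=cv2.INTER_CUBIC)
    S=[(T(cq,a),T(cq,b)) for a,b in box(L,W,-H,H)]+[(C(q,a),C(q,b)) for a,b in box(.105,.085,0,.062)+box(.095,.075,.01,.062)]
    S+=[(lid(q,.21,-.085,t),lid(q,.21,.085,t)) for t in(0,.009)]+[(lid(q,.0,y_,t),lid(q,.21,y_,t)) for t in(0,.009) for y_ in(-.085,.085)]
    for a,b in S:
        p=[tuple(int(c) for c in np.round((proj(n,z)[0]-[x,y]+.5)*k-.5)) for z in(a,b)]; cv2.line(im,*p,(0,255,0),1)
    out.append(np.clip(im*1.5,0,255).astype(np.uint8))
c=np.zeros((585,800,3),np.uint8); a,b=out; c[:585,:510]=a[:585]; 
b=b[:,:290]; cv2.imwrite("pics/ov.png",a); cv2.imwrite("pics/ov2.png",cv2.resize(out[1],None,fx=2,fy=2))
E
python3 ov.py
```

```text
cal [ 0.5307  0.1654  0.0955 -0.1475] -8.449681187168196
[[-1.4902  0.7758]
 [ 0.1392 -1.3346]
 [ 0.4353  0.316 ]
 [ 1.0767  0.26  ]
 [ 0.308  -1.0036]
 [ 0.3297 -0.519 ]
 [-0.0923  1.4059]
 [-0.6119  2.0016]]
cham [ 0.5339 -0.1982 -0.0286  1.5442] [-1.6379 88.4767]
[[ 0.2909  0.3727]
 [-1.1669 -1.8929]
 [-0.2013 -0.272 ]
 [ 0.3541  0.8609]
 [ 0.1144 -0.9274]
 [-0.2285 -0.6327]
 [-1.1613 -0.9361]
 [-0.0423  0.9103]
 [-0.665  -0.088 ]
 [-0.1825 -0.7208]]
knob [ 0.682  -0.2025  0.1722] free [ 0.6378 -0.2012  0.276 ]
```

View pics/ov.png

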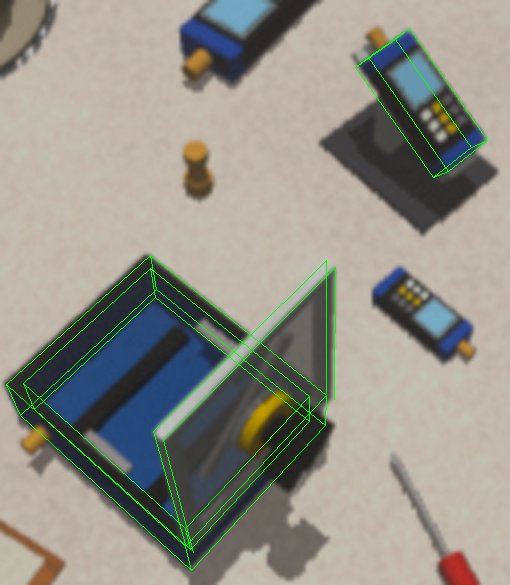

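View pics/ov2.png

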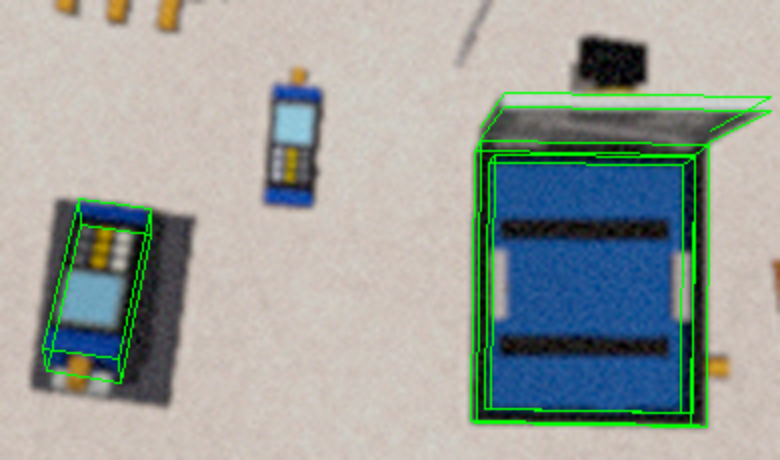

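The overlays match the calibrator, the chamber and the lid to within about 2 px (2–4 mm). Next I'll check the yaw using the rest's base and work out the first move.

```bash
cat >>h.py <<'E'
def go(o,target,yaw_y,):
    """o state; total shift in current tool axes (m) and spin (deg) so tool y lies along world yaw yaw_y (mod pi)"""
    Rt=R.from_rotvec(o["tcp_rot"]); d=Rt.inv().apply(np.array(target)-o["eef_pos"])
    y=Rt.apply([0,1,0]); cur=np.arctan2(y[1],y[0]); dw=(yaw_y-cur+np.pi/2)%np.pi-np.pi/2
    return d, -np.degrees(dw), np.degrees(cur), Rt.as_matrix()
E
python3 - <<'E'
from h import *
from rig import telemetry
np.set_printoptions(precision=4,suppress=True)
P=[atz("top",p,.008) for p in((194.7,170),(228.7,174.2),(222.3,221.7),(188,217))]
P2=[atz("scene",(255+u/6,125+v/6),.008) for u,v in((38,285),(245,470),(398,345))]
for p in P+P2: print(p)
print("rest c",np.mean(P,0), [np.degrees(np.arctan2(*(P[i]-P[j])[[1,0]])) for i,j in((0,3),(1,2))], np.degrees(np.arctan2(*(P[0]-P[1])[[1,0]]))-90,np.linalg.norm(P[0]-P[3]),np.linalg.norm(P[0]-P[1]))
o=telemetry.observe()
print(*go(o,(.5307,.1654,.0765),np.radians(90-8)),sep="\n")
E
```

```text
[0.6037 0.2061 0.008 ]
[0.5895 0.1006 0.008 ]
[0.4428 0.1212 0.008 ]
[0.4583 0.2271 0.008 ]
[0.4463 0.1181 0.008 ]
[0.5945 0.0951 0.008 ]
[0.6101 0.2046 0.008 ]
rest c [0.5236 0.1637 0.008 ] [np.float64(-8.195100001327779), np.float64(-7.977649036750805)] -7.6394161826519 0.14692862277676974 0.10646293612168817
[ 0.5542 -0.7684  0.1423]
20.770154757603017
-77.22984524239699
[[ 0.9753  0.221  -0.0004]
 [ 0.221  -0.9753  0.0013]
 [-0.0001 -0.0014 -1.    ]]
```

Request:
move_arm([
  [[0, 0, -0.1], 0.23],
  [[0, 0, -0.1], 0.23],
  [[0, 0, -0.1], 0.23],
  [[0.25, 0, 0], 0],
  [[0.25, 0, 0], 0],
  [[0.25, 0, 0], 0],
  [[0.25, 0, 0], 0],
  [[0.25, 0, 0], 0],
  [[0.25, 0, 0], 0],
  [[0.25, 0, 0], 0],
  [[0.25, 0, 0], 0],
  [[0.25, 0, 0], 0],
  [[0.25, 0, 0], 0],
], grip=0)

```text
time: 1.4
eef_pos: [0.4584, -0.7483, 0.2539]
tcp_rot: [-3.133, 0.217, 0.001]
contact_force: [-0.3, -0.2, 0.5]
width: 1.001
gripper_force: 0.0
```

Request:
move_arm([
  [[-0.016, -0.272, 0], 0],
  [[-0.016, -0.272, 0], 0],
  [[-0.016, -0.272, 0], 0],
  [[-0.016, -0.272, 0], 0],
  [[-0.016, -0.272, 0], 0],
  [[-0.016, -0.272, 0], 0],
  [[-0.016, -0.272, 0], 0],
  [[-0.016, -0.272, 0], 0],
  [[-0.016, -0.272, 0], 0],
  [[-0.016, -0.272, 0], 0],
  [[-0.016, -0.272, 0], 0],
  [[-0.016, -0.272, 0], 0],
  [[-0.016, -0.272, 0], 0],
  [[-0.016, -0.272, 0], 0],
  [[-0.016, -0.272, 0], 0],
  [[-0.016, -0.272, 0], 0],
  [[-0.016, -0.272, 0], 0],
  [[-0.016, -0.272, 0], 0],
  [[-0.016, -0.272, 0], 0],
  [[-0.016, -0.272, 0], 0],
])

```text
time: 3.4
eef_pos: [0.5092, -0.0953, 0.2545]
tcp_rot: [3.134, -0.217, -0.001]
contact_force: [0.3, 1.1, 0.7]
width: 0.999
gripper_force: 0.0
```

Request:
move_arm([
  [[-0.016, -0.272, 0], 0],
  [[-0.016, -0.272, 0], 0],
  [[-0.016, -0.272, 0], 0],
  [[-0.016, -0.272, 0], 0],
  [[-0.016, -0.272, 0], 0],
  [[-0.016, -0.272, 0], 0],
  [[-0.016, -0.272, 0], 0],
  [[0, 0, 0], 0],
  [[0, 0, 0], 0],
])

```text
time: 4.3
eef_pos: [0.5273, 0.1319, 0.2542]
tcp_rot: [3.134, -0.215, -0.001]
contact_force: [-0.2, -0.6, 0.1]
width: 1.003
gripper_force: 0.0
```

```bash
cat >g.py <<'E'
import sys
from h import *
from rig import telemetry
np.set_printoptions(precision=4,suppress=True)
o=telemetry.observe(); a=[float(v) for v in sys.argv[1:]]
d,s,c,Rt=go(o,a[:3],np.radians(a[3]))
print("t",o["time"],"q",np.array(o["joint_positions"]),"p",np.array(o["eef_pos"]),"F",np.array(o["contact_force"]),"M",np.array(o["moment"]))
print("shift share",d/.12,"spin share",s/30,"yaw_y",c,"w",o["width"],o["gripper_force"]); print(Rt)
E
python3 g.py .531 .164 .0765 82
```

```text
t 4.3 q [-0.3306  0.3406 -0.0253  1.9747  0.0116  0.8274 -2.0699] p [0.5273 0.1319 0.2542] F [-0.1964 -0.5753  0.0837] M [-0.0464 -0.0043 -0.0044]
shift share [-0.0046 -0.2699  1.4807] spin share 0.0053475838132565935 yaw_y -97.8395724856023 w 1.0025344091701427 0.0
[[ 0.9907 -0.1364 -0.0009]
 [-0.1364 -0.9907 -0.0004]
 [-0.0008  0.0005 -1.    ]]
```

Request:
move_arm([
  [[0, -0.135, 0.1], 0],
  [[0, -0.135, 0.1], 0],
  [[0, 0, 0.2], 0],
  [[0, 0, 0.2], 0],
  [[0, 0, 0.2], 0],
  [[0, 0, 0.2], 0],
  [[0, 0, 0], 0],
  [[0, 0, 0], 0],
])

```text
time: 5.1
eef_pos: [0.5318, 0.1639, 0.134]
tcp_rot: [3.133, -0.217, -0.003]
contact_force: [0.2, 0.4, 1.0]
width: 1.002
gripper_force: 0.0
```

```bash
python3 g.py .531 .164 .0765 82; python3 - <<'E'
from h import *
from rig import camera
import cv2
s=camera("scene");t=camera("top")
f=lambda im,x,y,w,h,k:cv2.resize(im[y:y+h,x:x+w,::-1],(w*k,h*k),interpolation=cv2.INTER_CUBIC)
cv2.imwrite("pics/pre.png",np.clip(np.hstack([f(s,235,95,100,110,4),f(t,165,140,90,110,4)])*1.5,0,255).astype(np.uint8))
E
```

```text
t 5.1 q [-0.3794  0.5135 -0.0305  2.0628  0.0275  0.5674 -2.1383] p [0.5318 0.1639 0.134 ] F [0.2415 0.3556 1.0094] M [ 0.0599 -0.0052 -0.0538]
shift share [-0.0059 -0.0001  0.4792] spin share 0.002460563953285412 yaw_y -97.92618308140145 w 1.001563524429672 0.0
[[ 0.9904 -0.1379 -0.0016]
 [-0.1379 -0.9904 -0.0005]
 [-0.0016  0.0007 -1.    ]]
```

View pics/pre.png

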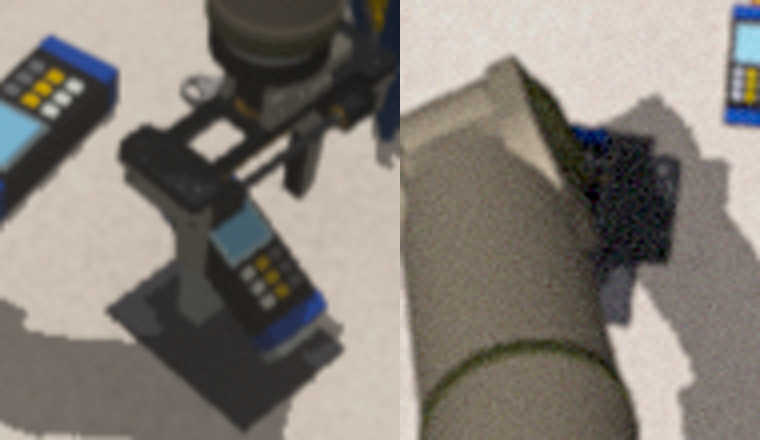

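The fingers straddle the middle of the calibrator, with the near finger at crop (195,270). I'll lower and grip.

Request:
move_arm([
  [[0, 0, 0.12], 0],
  [[0, 0, 0.12], 0],
  [[0, 0, 0.12], 0],
  [[0, 0, 0.12], 0],
  [[0, 0, 0], 0],
])

```text
time: 5.7
eef_pos: [0.532, 0.1636, 0.0768]
tcp_rot: [3.134, -0.217, -0.001]
contact_force: [-0.4, 0.0, -0.5]
width: 1.0
gripper_force: 0.0
```

Request:
move_arm([
  [[0, 0, 0], 0],
  [[0, 0, 0], 0],
  [[0, 0, 0], 0],
  [[0, 0, 0], 0],
  [[0, 0, 0], 0],
  [[0, 0, 0], 0],
  [[0, 0, 0], 0],
  [[0, 0, 0], 0],
], grip=1, newtons=20)

```text
time: 6.5
eef_pos: [0.5325, 0.164, 0.0773]
tcp_rot: [-3.133, 0.217, -0.001]
contact_force: [0.1, 1.6, 5.4]
width: 0.582
gripper_force: 20.0
```

Request:
move_arm([
  [[0, 0, -0.05], 0],
  [[0, 0, -0.1], 0],
  [[0, 0, -0.2], 0],
  [[0, 0, -0.2], 0],
  [[0, 0, -0.2], 0],
  [[0, 0, -0.2], 0],
  [[0, 0, -0.2], 0],
  [[0, 0, 0], -0.105],
  [[0, 0, 0], -0.105],
  [[0, 0, 0], 0],
])

```text
time: 7.5
eef_pos: [0.5316, 0.1631, 0.2157]
tcp_rot: [3.141, -0.044, -0.0]
contact_force: [-0.3, 0.4, -2.8]
width: 0.579
gripper_force: 20.0
```

```bash
python3 g.py .532 -.198 .22 88.4
```

```text
t 7.5 q [-0.3546  0.4018 -0.062   1.99    0.0357  0.7512 -2.0366] p [0.5316 0.1631 0.2157] F [-0.2979  0.3587 -2.8034] M [ 0.0152  0.0011 -0.0375]
shift share [ 0.088   3.008  -0.0352] spin share -0.0002467119905377169 yaw_y -91.60740135971614 w 0.5788319150377591 19.95682328939438
[[ 0.9996 -0.0281 -0.0003]
 [-0.0281 -0.9996 -0.0002]
 [-0.0002  0.0002 -1.    ]]
```

Request:
move_arm([
  [[0.006, 0.1, 0], 0],
  [[0.006, 0.2, 0], 0],
  [[0.006, 0.2, 0], 0],
  [[0.006, 0.2, 0], 0],
  [[0.006, 0.2, 0], 0],
  [[0.006, 0.2, 0], 0],
  [[0.006, 0.2, 0], 0],
  [[0.006, 0.2, 0], 0],
  [[0.006, 0.2, 0], 0],
  [[0.006, 0.2, 0], 0],
  [[0.006, 0.2, 0], 0],
  [[0.006, 0.2, 0], 0],
  [[0.006, 0.2, 0], 0],
  [[0.006, 0.2, 0], 0],
  [[0.006, 0.2, 0], 0],
  [[0, 0.1, 0], 0],
  [[0, 0, 0], 0],
  [[0, 0, 0], 0],
])

```text
time: 9.3
eef_pos: [0.5323, -0.1959, 0.2148]
tcp_rot: [-3.141, 0.046, 0.001]
contact_force: [-0.8, -0.3, -2.6]
width: 0.577
gripper_force: 20.0
```

```bash
python3 g.py .532 -.198 .065 88.4;  python3 - <<'E'
from h import *
from rig import camera
import cv2
s=camera("scene");t=camera("top")
f=lambda im,x,y,w,h,k:cv2.resize(im[y:y+h,x:x+w,::-1],(w*k,h*k),interpolation=cv2.INTER_CUBIC)
cv2.imwrite("pics/over.png",np.clip(np.hstack([f(s,150,160,130,150,4)[:,:],f(t,280,130,60,150,4)])*1.6,0,255).astype(np.uint8))
E
```

```text
t 9.3 q [ 0.2689  0.4152 -0.0222  1.9684  0.0122  0.7588 -1.3601] p [ 0.5323 -0.1959  0.2148] F [-0.8323 -0.2933 -2.6109] M [ 0.0453 -0.0142  0.0219]
shift share [-0.0011  0.0187  1.2487] spin share -0.0020048525585170326 yaw_y -91.66014557675548 w 0.5767209492180743 19.95776206254959
[[ 0.9996 -0.029  -0.0006]
 [-0.029  -0.9996  0.0007]
 [-0.0006 -0.0007 -1.    ]]
```

View pics/over.png

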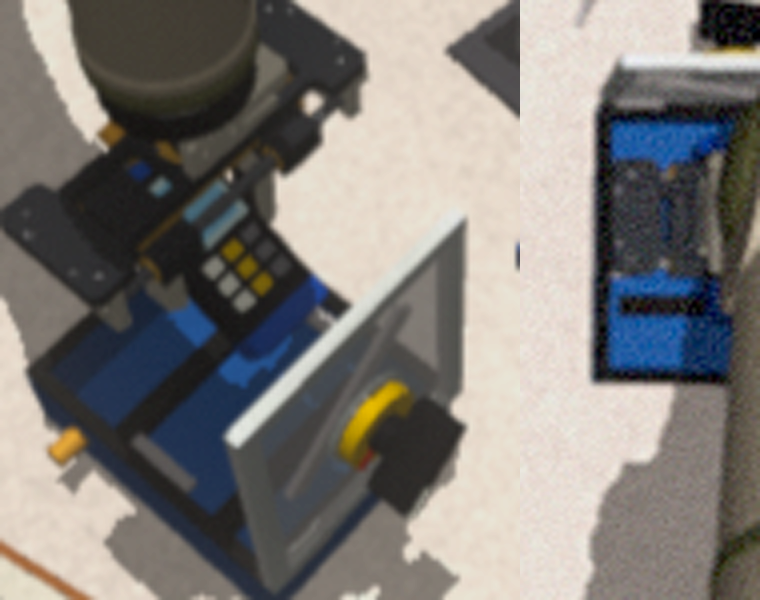

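The calibrator is still held and centred over the chamber, low end at crop (300,310) towards the lid. I'll lower it, easing the grip so it can pivot flat on the bars.

Request:
move_arm([
  [[0, 0.015, 0.2], 0],
  [[0, 0, 0.2], 0],
  [[0, 0, 0.2], 0],
  [[0, 0, 0.2], 0],
  [[0, 0, 0.2], 0],
  [[0, 0, 0.15], 0],
  [[0, 0, 0.1], 0],
  [[0, 0, 0], 0],
])

```text
time: 10.2
eef_pos: [0.5321, -0.1972, 0.0637]
tcp_rot: [-3.14, 0.043, 0.003]
contact_force: [-0.2, 0.1, -3.2]
width: 0.58
gripper_force: 20.0
```

Request:
move_arm([
  [[0, 0, 0.025], 0],
  [[0, 0, 0.025], 0],
  [[0, 0, 0.025], 0],
  [[0, 0, 0.025], 0],
  [[0, 0, 0.025], 0],
  [[0, 0, 0.025], 0],
  [[0, 0, 0.025], 0],
  [[0, 0, 0], 0],
], newtons=12)

```text
time: 11.0
eef_pos: [0.5317, -0.1982, 0.0436]
tcp_rot: [-3.141, 0.045, 0.003]
contact_force: [-0.8, -0.4, -2.3]
width: 0.577
gripper_force: 12.0
```

Request:
move_arm([
  [[0, 0, 0.025], 0],
  [[0, 0, 0.025], 0],
  [[0, 0, 0.025], 0],
  [[0, 0, 0.025], 0],
  [[0, 0, 0], 0],
])

```text
time: 11.5
eef_pos: [0.5332, -0.1985, 0.0316]
tcp_rot: [3.141, -0.045, 0.001]
contact_force: [1.4, -0.5, -1.8]
width: 0.578
gripper_force: 12.0
```

Request:
move_arm([
  [[0, 0, 0.02], 0],
  [[0, 0, 0.02], 0],
  [[0, 0, 0.015], 0],
  [[0, 0, 0.015], 0],
  [[0, 0, 0], 0],
  [[0, 0, 0], 0],
])

```text
time: 12.1
eef_pos: [0.5327, -0.1983, 0.0234]
tcp_rot: [-3.141, 0.045, -0.0]
contact_force: [-0.4, -0.0, -2.8]
width: 0.579
gripper_force: 12.0
```

Request:
move_arm([
  [[0, 0, 0.015], 0],
  [[0, 0, 0], 0],
])

```text
time: 12.3
eef_pos: [0.5325, -0.1983, 0.0217]
tcp_rot: [-3.141, 0.045, 0.0]
contact_force: [-0.9, 0.0, -1.5]
width: 0.579
gripper_force: 12.0
```

Request:
move_arm([
  [[0, 0, 0.015], 0],
  [[0, 0, 0], 0],
])

```text
time: 12.5
eef_pos: [0.5323, -0.1983, 0.0198]
tcp_rot: [-3.141, 0.045, 0.001]
contact_force: [-1.5, -0.7, -0.4]
width: 0.58
gripper_force: 12.0
```

Request:
move_arm([
  [[0, 0, 0.012], 0],
  [[0, 0, 0], 0],
  [[0, 0, 0], 0],
])

```text
time: 12.8
eef_pos: [0.5328, -0.1984, 0.0184]
tcp_rot: [3.141, -0.045, 0.0]
contact_force: [-0.4, 1.1, -2.7]
width: 0.579
gripper_force: 12.0
```

```bash
python3 g.py .532 -.198 .0185 88.4;  python3 - <<'E'
from h import *
from rig import camera
import cv2
s=camera("scene");t=camera("top")
f=lambda im,x,y,w,h,k:cv2.resize(im[y:y+h,x:x+w,::-1],(w*k,h*k),interpolation=cv2.INTER_CUBIC)
cv2.imwrite("pics/down.png",np.clip(np.hstack([f(s,150,190,130,120,5)[:,:],f(t,290,130,30,120,5)])*1.6,0,255).astype(np.uint8))
E
```

```text
t 12.8 q [ 0.2676  0.7068 -0.0162  2.099   0.032   0.3358 -1.3741] p [ 0.5328 -0.1984  0.0184] F [-0.3647  1.144  -2.7092] M [-0.0172 -0.0319 -0.0156]
shift share [-0.0064 -0.0028 -0.0005] spin share -0.0009190974084397526 yaw_y -91.62757292225317 w 0.5788681574739357 11.999853551387787
[[ 0.9996 -0.0284  0.0003]
 [-0.0284 -0.9996 -0.    ]
 [ 0.0003  0.     -1.    ]]
```

View pics/down.png

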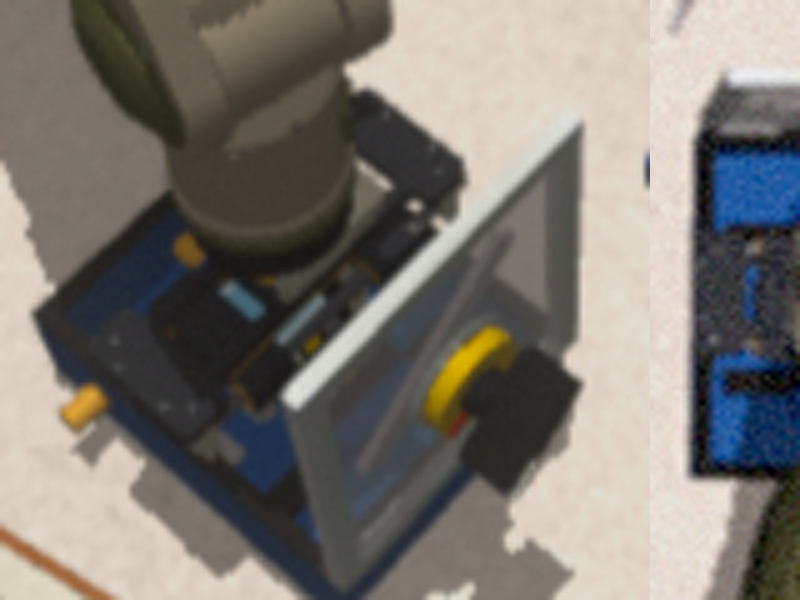

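The arm hides much of the view, but the calibrator is well down between the walls, stub towards the robot at crop (187,250). I'll press a little further until the force turns upward.

Request:
move_arm([
  [[0, 0, 0.012], 0],
  [[0, 0, 0], 0],
])

```text
time: 13.1
eef_pos: [0.5326, -0.1983, 0.017]
tcp_rot: [-3.141, 0.045, 0.0]
contact_force: [-0.4, -0.3, -1.2]
width: 0.575
gripper_force: 12.0
```

Request:
move_arm([
  [[0, 0, 0], 0],
])

```text
time: 13.2
eef_pos: [0.5326, -0.1983, 0.0171]
tcp_rot: [-3.141, 0.045, 0.0]
contact_force: [-0.5, 0.4, -1.3]
width: 0.578
gripper_force: 12.0
```

Request:
move_arm([
  [[0, 0, 0.01], 0],
  [[0, 0, 0], 0],
])

```text
time: 13.4
eef_pos: [0.5323, -0.1983, 0.0158]
tcp_rot: [-3.141, 0.045, 0.001]
contact_force: [-1.9, 0.4, -1.0]
width: 0.582
gripper_force: 12.0
```

Request:
move_arm([
  [[0, 0, 0], 0],
])

```text
time: 13.5
eef_pos: [0.5326, -0.1984, 0.0158]
tcp_rot: [3.141, -0.045, 0.0]
contact_force: [0.3, 0.3, -2.8]
width: 0.579
gripper_force: 12.0
```

Request:
move_arm([
  [[0, 0, 0.012], 0],
  [[0, 0, 0], 0],
  [[0, 0, 0], 0],
])

```text
time: 13.8
eef_pos: [0.533, -0.1984, 0.0152]
tcp_rot: [3.141, -0.045, 0.002]
contact_force: [-2.3, 0.6, 9.7]
width: 0.581
gripper_force: 12.0
```

Request:
move_arm([
  [[0, 0, 0], 0],
])

```text
time: 13.9
eef_pos: [0.533, -0.1984, 0.0152]
tcp_rot: [3.141, -0.045, 0.002]
contact_force: [-1.3, -0.1, 9.2]
width: 0.582
gripper_force: 12.0
```

Request:
move_arm([
  [[0, 0, 0.01], 0],
  [[0, 0, 0], 0],
])

```text
time: 14.1
eef_pos: [0.5332, -0.1984, 0.0145]
tcp_rot: [3.141, -0.045, 0.003]
contact_force: [-3.8, 1.3, 13.9]
width: 0.58
gripper_force: 12.0
```

Request:
move_arm([
  [[0, 0, 0], 0],
])

```text
time: 14.2
eef_pos: [0.5333, -0.1984, 0.0145]
tcp_rot: [3.141, -0.044, 0.003]
contact_force: [-2.1, 1.2, 13.9]
width: 0.583
gripper_force: 12.0
```

It's seated on both bars. I'll relieve the press, open and rise.

Request:
move_arm([
  [[0, 0, -0.01], 0],
  [[0, 0, 0], 0],
])

```text
time: 14.4
eef_pos: [0.533, -0.1984, 0.0145]
tcp_rot: [3.141, -0.045, 0.001]
contact_force: [-0.4, -0.1, -3.2]
width: 0.579
gripper_force: 12.0
```

Request:
move_arm([
  [[0, 0, 0], 0],
  [[0, 0, 0], 0],
  [[0, 0, 0], 0],
  [[0, 0, 0], 0],
  [[0, 0, 0], 0],
], grip=0.15)

```text
time: 14.9
eef_pos: [0.5326, -0.1984, 0.0145]
tcp_rot: [3.141, -0.045, -0.0]
contact_force: [-0.3, 0.5, -0.6]
width: 0.849
gripper_force: 0.0
```

Request:
move_arm([
  [[0, 0, -0.05], 0],
  [[0, 0, -0.1], 0],
  [[0, 0, -0.2], 0],
  [[0, 0, -0.3], 0],
  [[0, 0, -0.3], 0],
  [[0, 0, -0.3], 0],
  [[0, 0, -0.3], 0],
  [[0, 0, -0.3], 0],
  [[0, 0, -0.3], 0],
  [[0, 0, -0.3], 0],
  [[0, 0, 0], 0],
])

```text
time: 16.0
eef_pos: [0.5342, -0.199, 0.3145]
tcp_rot: [3.139, -0.045, 0.013]
contact_force: [0.2, 1.0, -0.0]
width: 0.852
gripper_force: 0.0
```

```bash
python3 g.py .72 -.202 .32 88.4;  python3 - <<'E'
from h import *
from rig import camera
import cv2
s=camera("scene");t=camera("top")
cv2.imwrite("pics/s2.png",s[...,::-1]);cv2.imwrite("pics/t2.png",t[...,::-1])
f=lambda im,x,y,w,h,k:cv2.resize(im[y:y+h,x:x+w,::-1],(w*k,h*k),interpolation=cv2.INTER_CUBIC)
cv2.imwrite("pics/laid.png",np.clip(np.hstack([f(s,150,190,120,120,4)[:,:],f(t,290,130,75,120,4)])*1.6,0,255).astype(np.uint8))
# blue-orange-ish check: stub and screen centroid in the chamber, scene view
hsv=cv2.cvtColor(s,cv2.COLOR_RGB2HSV); m=cv2.inRange(hsv,(90,60,90),(110,180,255)); m[:, :150]=0;m[:,280:]=0;m[:200]=0;m[315:]=0
n,l,st,c=cv2.connectedComponentsWithStats(m); print(st[st[:,4]>12],c[st[:,4]>12])
E
```

```text
t 16.0 q [ 0.2706  0.3094 -0.0181  1.851   0.0069  0.9724 -1.3502] p [ 0.5342 -0.199   0.3145] F [ 0.2085  1.0149 -0.004 ] M [-0.0214  0.0214  0.0282]
shift share [ 1.5487 -0.0196 -0.0328] spin share -0.001905250983148158 yaw_y -91.65715752949443 w 0.8515419546138733 0.0
[[ 0.9995 -0.0289  0.0085]
 [-0.0289 -0.9996 -0.0024]
 [ 0.0086  0.0021 -1.    ]]
[[     0      0    512    384 196457]
 [   200    228     11     10     59]
 [   200    242     12     11     59]
 [   214    242     10      8     26]] [[255.5364889  191.46193315]
 [204.83050847 233.11864407]
 [205.47457627 246.62711864]
 [218.53846154 246.30769231]]
```

Request:
move_arm([
  [[0.1, 0, -0.05], 0],
  [[0.25, 0, 0], 0],
  [[0.25, 0, 0], 0],
  [[0.25, 0, 0], 0],
  [[0.25, 0, 0], 0],
  [[0.25, 0, 0], 0],
  [[0.05, 0, 0], 0],
  [[0, 0, 0], 0],
], grip=1)

```text
time: 16.9
eef_pos: [0.7003, -0.2026, 0.3123]
tcp_rot: [-3.141, 0.044, 0.005]
contact_force: [-1.3, -0.8, -0.2]
width: 0.209
gripper_force: 0.0
```

```bash
python3 g.py .70 -.202 .245 88.4;  python3 - <<'E'
from h import *
from rig import camera
import cv2
s=camera("scene");t=camera("top")
cv2.imwrite("pics/s2.png",s[...,::-1]);cv2.imwrite("pics/t2.png",t[...,::-1])
# screen: light-blue pixels
for n,im,b in (("scene",s,(150,200,280,315)),("top",t,(290,130,365,235))):
    hsv=cv2.cvtColor(im,cv2.COLOR_RGB2HSV); m=cv2.inRange(hsv,(90,40,90),(112,165,255)); k=np.zeros_like(m);k[b[1]:b[3],b[0]:b[2]]=1
    N,l,st,c=cv2.connectedComponentsWithStats(m*k)
    for i in range(1,N):
        if st[i,4]>12: print(n,st[i],c[i],atz(n,c[i],.054))
    m=cv2.inRange(hsv,(10,120,60),(28,255,255)); N,l,st,c=cv2.connectedComponentsWithStats(m*k)
    for i in range(1,N):
        if st[i,4]>5: print("or",n,st[i],c[i],atz(n,c[i],.042))
f=lambda im,x,y,w,h,k:cv2.resize(im[y:y+h,x:x+w,::-1],(w*k,h*k),interpolation=cv2.INTER_CUBIC)
cv2.imwrite("pics/laid.png",np.clip(np.hstack([f(s,150,180,120,130,4)[:,:],f(t,290,120,75,130,4)])*1.6,0,255).astype(np.uint8))
E
```

```text
t 16.9 q [ 0.2108  0.5323 -0.0113  1.4807  0.0062  1.1318 -1.4002] p [ 0.7003 -0.2026  0.3123] F [-1.2511 -0.7603 -0.1523] M [ 0.0211  0.0095 -0.0178]
shift share [-0.0009 -0.0049  0.5609] spin share 0.00016300877932825294 yaw_y -91.59510973662016 w 0.20896036757058076 0.0
[[ 0.9996 -0.0278 -0.0031]
 [-0.0278 -0.9996  0.0008]
 [-0.0031 -0.0007 -1.    ]]
or scene [185 238   7   6  28] [187.71428571 240.25      ] [ 0.45236288 -0.19977786  0.042     ]
or scene [210 257   4   3   9] [211.33333333 258.11111111] [ 0.53554176 -0.19770191  0.042     ]
or scene [162 267  10   9  49] [166.6122449  270.63265306] [ 0.47188025 -0.29423662  0.042     ]
or scene [150 296  26  19  68] [164.60294118 306.51470588] [ 0.53501234 -0.36052493  0.042     ]
top [304 181   4  19  24] [306.58333333 189.25      ] [ 0.53787638 -0.13588103  0.054     ]
top [321 192  10  14 112] [325.63392857 198.08928571] [ 0.51085327 -0.19237697  0.054     ]
or top [326 179   4   3   9] [327.66666667 179.88888889] [ 0.56624336 -0.20091607  0.042     ]
or top [326 183   4   3  10] [327.8 184. ] [ 0.55379708 -0.2011046   0.042     ]
or top [326 187   4   3  10] [327.5 187.8] [ 0.54231595 -0.20000384  0.042     ]
or top [325 214   4   6  18] [326.22222222 216.        ] [ 0.45740059 -0.19471305  0.042     ]
```

```bash
python3 - <<'E'
from h import *
def tri(a,b):
    p,d=ray("scene",a);q,e=ray("top",b)
    s=np.linalg.lstsq(np.c_[d,-e],q-p,rcond=None)[0]; A=p+s[0]*d;B=q+s[1]*e
    return (A+B)/2,np.linalg.norm(A-B)
print(tri((187.7,240.25),(326.2,216)))
print(tri((211.3,258.1),(327.5,187.8)))
E
```

```text
(array([ 0.45507472, -0.19733373,  0.04255441]), np.float64(0.007181084255613323))
(array([ 0.54066008, -0.19971987,  0.05291321]), np.float64(0.0029986935236868415))
```

Stub and key heights (0.043 and 0.053 m) show it lies flat, centred at about (0.53,-0.198). Next I'll plan the lid sweep.

```bash
python3 - <<'E'
import numpy as np
th=np.radians(np.r_[88:4:-6,2.]); r=.19;t=.009;w=.0085
x=.639-r*np.cos(th)+t*np.sin(th)+w; z=.066+r*np.sin(th)+t*np.cos(th)
P=np.c_[x,z]; s=np.array([.7003,.3123]); Q=np.round(P/.12,2)
print((P[0]-s)/.12, P[0],P[-1]); D=np.diff(Q,axis=0); print([[round(a,2),round(-b,2)] for a,b in D])
E
```

```text
[-0.42030322 -0.46751373] [0.64986361 0.25619835] [0.45792984 0.08162542]
[[np.float64(-0.17), np.float64(-0.0)], [np.float64(-0.16), np.float64(0.03)], [np.float64(-0.17), np.float64(0.04)], [np.float64(-0.15), np.float64(0.05)], [np.float64(-0.15), np.float64(0.08)], [np.float64(-0.14), np.float64(0.09)], [np.float64(-0.13), np.float64(0.1)], [np.float64(-0.12), np.float64(0.11)], [np.float64(-0.1), np.float64(0.13)], [np.float64(-0.1), np.float64(0.14)], [np.float64(-0.07), np.float64(0.15)], [np.float64(-0.07), np.float64(0.15)], [np.float64(-0.04), np.float64(0.16)], [np.float64(-0.03), np.float64(0.22)]]
```

Request:
move_arm([
  [[0, 0, 0.16], 0],
  [[0, 0, 0.16], 0],
  [[0, 0, 0.15], 0],
  [[-0.1, 0, 0], 0],
  [[-0.1, 0, 0], 0],
  [[-0.1, 0, 0], 0],
  [[0, 0, 0], 0],
])

```text
time: 17.7
eef_pos: [0.6627, -0.2028, 0.2599]
tcp_rot: [3.141, -0.047, 0.002]
contact_force: [-0.2, 0.1, 0.1]
width: 0.002
gripper_force: 0.0
```

Request:
move_arm([
  [[-0.06, 0, 0.03], 0],
  [[-0.05, 0, 0], 0],
  [[-0.17, 0, 0], 0],
  [[-0.16, 0, 0.03], 0],
  [[-0.17, 0, 0.04], 0],
  [[-0.15, 0, 0.05], 0],
  [[0, 0, 0], 0],
])

```text
time: 18.4
eef_pos: [0.571, -0.1997, 0.2398]
tcp_rot: [-3.141, 0.046, 0.003]
contact_force: [-0.0, 0.4, 1.3]
width: 0.005
gripper_force: 0.0
```

Request:
move_arm([
  [[-0.15, 0, 0.08], 0],
  [[-0.14, 0, 0.09], 0],
  [[-0.13, 0, 0.1], 0],
  [[-0.12, 0, 0.11], 0],
  [[0, 0, 0], 0],
])

```text
time: 18.9
eef_pos: [0.5071, -0.1976, 0.1935]
tcp_rot: [-3.141, 0.045, 0.005]
contact_force: [-0.8, -0.1, 0.4]
width: 0.003
gripper_force: 0.0
```

Request:
move_arm([
  [[-0.1, 0, 0.13], 0],
  [[-0.1, 0, 0.14], 0],
  [[-0.07, 0, 0.15], 0],
  [[-0.07, 0, 0.15], 0],
  [[0, 0, 0], 0],
])

```text
time: 19.4
eef_pos: [0.4675, -0.1963, 0.1249]
tcp_rot: [-3.14, 0.045, 0.004]
contact_force: [0.3, -0.2, -0.1]
width: 0.005
gripper_force: 0.0
```

Request:
move_arm([
  [[-0.04, 0, 0.16], 0],
  [[-0.03, 0, 0.16], 0],
  [[0, 0, 0.06], 0],
  [[0, 0, 0.02], 0],
  [[0, 0, 0], 0],
])

```text
time: 19.9
eef_pos: [0.4605, -0.1964, 0.0785]
tcp_rot: [3.141, -0.044, 0.001]
contact_force: [-0.8, 0.0, 0.9]
width: 0.006
gripper_force: 0.0
```

Request:
move_arm([
  [[0, 0, 0.02], 0],
  [[0, 0, 0.02], 0],
  [[0, 0, 0], 0],
])

```text
time: 20.2
eef_pos: [0.4601, -0.1965, 0.0743]
tcp_rot: [3.141, -0.045, 0.003]
contact_force: [-1.0, 0.4, 9.1]
width: 0.007
gripper_force: 4.6
```

```bash
python3 - <<'E'
from h import *
from rig import camera
import cv2
for n in("scene","top"): cv2.imwrite(f"pics/{n}3.png",camera(n)[...,::-1])
a=cv2.imread("pics/scene3.png");b=cv2.imread("pics/scene0.png")
# is the old lid place (scene free edge mid ~ (236,241)) still bright?
for p in((207,269),(220,256),(236,241),(250,228),(266,213)): print(p,b[p[1],p[0]],a[p[1],p[0]])
E
```

```text
(207, 269) [114 117 114] [104 107 106]
(220, 256) [121 124 123] [92 95 94]
(236, 241) [116 120 119] [100 103 101]
(250, 228) [112 116 115] [114 123 130]
(266, 213) [113 120 123] [118 126 130]
```

Contact at z≈0.075 is where the closed lid's top should be. I'll press once more, retract and look.

Request:
move_arm([
  [[0, 0, 0.015], 0],
  [[0, 0, 0], 0],
  [[0, 0, 0], 0],
])

```text
time: 20.6
eef_pos: [0.4601, -0.1965, 0.074]
tcp_rot: [3.14, -0.045, 0.004]
contact_force: [-5.2, 2.6, 35.5]
width: 0.003
gripper_force: 17.7
```

Request:
move_arm([
  [[0, 0, -0.1], 0],
  [[0, 0, -0.2], 0],
  [[0, 0, -0.3], 0],
  [[0, 0, -0.3], 0],
  [[0, 0, -0.3], 0],
  [[-0.1, 0.3, 0], 0],
  [[0, 0.4, 0], 0],
  [[0, 0.4, 0], 0],
  [[0, 0.4, 0], 0],
  [[0, 0, 0], 0],
], grip=0.3)

```text
time: 21.6
eef_pos: [0.4406, -0.3828, 0.2159]
tcp_rot: [3.137, -0.057, 0.001]
contact_force: [0.5, -0.5, 0.2]
width: 0.696
gripper_force: 0.0
```

```bash
python3 g.py .534 -.1985 .25 88.4; python3 - <<'E'
from h import *
from rig import camera
import cv2
s=camera("scene");t=camera("top")
cv2.imwrite("pics/s4.png",s[...,::-1]);cv2.imwrite("pics/t4.png",t[...,::-1])
def f(im,x,y,w,h,k):
    r=np.clip(cv2.resize(im[y:y+h,x:x+w,::-1],(w*k,h*k),interpolation=cv2.INTER_CUBIC)*1.8,0,255).astype(np.uint8).copy()
    for i in range(0,w,10): cv2.putText(r,str(x+i),(i*k,8),0,.3,(0,0,255))
    for i in range(0,h,10): cv2.putText(r,str(y+i),(0,i*k+4),0,.3,(0,0,255))
    return r
cv2.imwrite("pics/closed.png",np.hstack([f(s,152,195,80,110,5),f(t,290,138,80,110,5)]))
E
```

```text
t 21.6 q [ 0.6157  0.4315  0.0012  1.9354  0.0032  0.7722 -0.9928] p [ 0.4406 -0.3828  0.2159] F [ 0.4772 -0.4539  0.1902] M [ 0.0007  0.0805 -0.0089]
shift share [ 0.7221 -1.5622 -0.2897] spin share -0.016256994177490807 yaw_y -92.08770982532471 w 0.6959826276419615 0.0
[[ 0.9993 -0.0364  0.0005]
 [-0.0364 -0.9993 -0.0037]
 [ 0.0006  0.0037 -1.    ]]
```

View pics/closed.png

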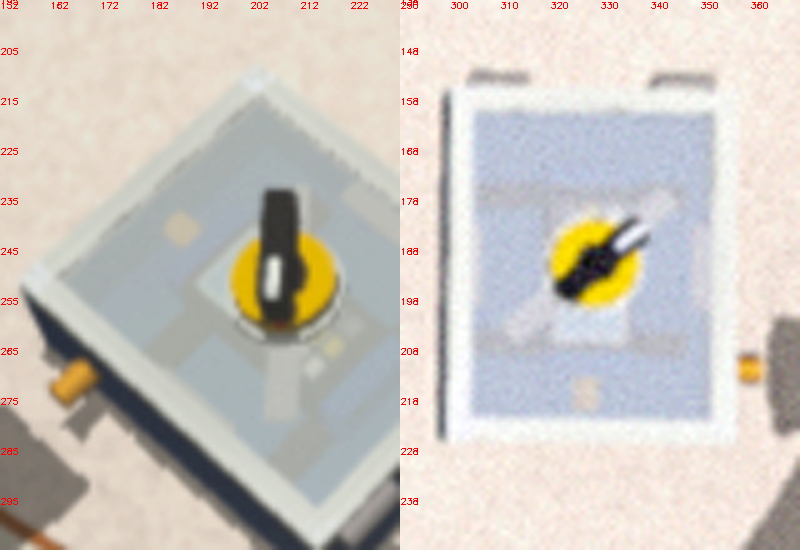

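The picture shows:
- The lid is fully down: frame level, rim corners at scene (157,253) and (203,212).
- The calibrator lies flat under it on both bars, with its stub at top (327,216).
- The wing runs from about top (322,197) to (340,182), its white mark at the far right end.

I'll measure the wing precisely and spin to it.

```bash
python3 - <<'E'
from h import *
import cv2
np.set_printoptions(precision=4,suppress=True)
for n,c,r in(("top",(329,190),14),("scene",(207,247),20)):
    im=cv2.imread(f"pics/{'t4' if n=='top' else 's4'}.png"); hsv=cv2.cvtColor(im,cv2.COLOR_BGR2HSV)
    yy,xx=np.mgrid[:384,:512]; k=(np.hypot(xx-c[0],yy-c[1])<r)
    d=(hsv[...,2]<45)&k; y,x=np.nonzero(d); print(n,"dark",d.sum(),x.mean(),y.mean())
    P=np.array([atz(n,(a,b),.12) for a,b in zip(x,y)])[:,:2]; u,s,v=np.linalg.svd(P-P.mean(0)); print(" axis",np.degrees(np.arctan2(v[0,1],v[0,0])),"mean",P.mean(0),"sd",s/np.sqrt(len(P)))
    yl=cv2.inRange(hsv,(20,140,80),(35,255,255))>0; y,x=np.nonzero(yl&k); h=cv2.convexHull(np.c_[x,y].astype(np.float32)); (e,ax,an)=cv2.fitEllipse(h); print(" yellow",e,ax,atz(n,e,.088))
print("wing ends",atz("top",(322,197),.127),atz("top",(339.6,182.4),.127),"scene",atz("scene",(152+279/5,195+190/5),.127))
E
```

```text
top dark 62 327.241935483871 191.61290322580646
 axis 131.73532408752624 mean [ 0.5268 -0.1891] sd [0.0109 0.0039]
 yellow (328.3067932128906, 190.2222900390625) (16.199188232421875, 16.367904663085938) [ 0.5325 -0.1964  0.088 ]
scene dark 135 207.84444444444443 245.2888888888889
 axis -45.81130523179956 mean [ 0.5357 -0.2002] sd [0.0213 0.0045]
 yellow (208.2299346923828, 250.43350219726562) (18.150108337402344, 20.710355758666992) [ 0.533  -0.2004  0.088 ]
wing ends [ 0.5113 -0.1731  0.127 ] [ 0.5524 -0.2238  0.127 ] scene [ 0.5159 -0.1784  0.127 ]
```

Request:
move_arm([
  [[0, 0, 0], -0.274],
  [[0, 0, 0], -0.274],
  [[0, 0, 0], -0.274],
  [[0, 0, 0], -0.274],
  [[0, 0, 0], -0.274],
  [[0, 0, 0], -0.274],
  [[0, 0, 0], -0.274],
  [[0, 0, 0], -0.274],
  [[0, 0, 0], -0.274],
  [[0, 0, 0], -0.274],
  [[0, 0, 0], -0.274],
  [[0, 0, 0], -0.274],
  [[0, 0, 0], -0.274],
  [[0, 0, 0], -0.274],
  [[0, 0, 0], -0.274],
  [[0, 0, 0], -0.274],
  [[0, 0, 0], 0],
])

```text
time: 23.4
eef_pos: [0.4425, -0.3743, 0.2156]
tcp_rot: [-1.324, -2.848, -0.0]
contact_force: [0.4, 0.6, 0.6]
width: 0.703
gripper_force: 0.0
```

```bash
python3 g.py .533 -.1985 .16 41
```

```text
t 23.4 q [ 1.0438  0.4945 -0.6309  1.9143  0.3801  0.8539  0.9159] p [ 0.4425 -0.3743  0.2156] F [0.4169 0.6453 0.6461] M [-0.0248 -0.1585 -0.0485]
shift share [0.6341 1.5208 0.4641] spin share -0.029100417316982815 yaw_y 40.12698748049052 w 0.7033387175844152 0.0
[[-0.6445  0.7646 -0.0002]
 [ 0.7646  0.6445  0.0004]
 [ 0.0005  0.0001 -1.    ]]
```

Request:
move_arm([
  [[0.08, 0.19, 0], -0.03],
  [[0.08, 0.19, 0], 0],
  [[0.08, 0.19, 0], 0],
  [[0.08, 0.19, 0], 0],
  [[0.08, 0.19, 0], 0],
  [[0.08, 0.19, 0], 0],
  [[0.08, 0.19, 0], 0],
  [[0.08, 0.19, 0], 0],
  [[0, 0, 0.15], 0],
  [[0, 0, 0.15], 0],
  [[0, 0, 0.15], 0],
  [[0, 0, 0], 0],
])

```text
time: 24.6
eef_pos: [0.5293, -0.1974, 0.1599]
tcp_rot: [-1.309, -2.852, 0.001]
contact_force: [-0.6, -0.3, 1.7]
width: 0.7
gripper_force: 0.0
```

```bash
python3 g.py .533 -.1985 .096 41
```

```text
t 24.6 q [ 0.6683  0.5459 -0.5946  1.9975  0.449   0.733   0.5094] p [ 0.5293 -0.1974  0.1599] F [-0.5509 -0.3317  1.6631] M [-0.0533 -0.1516 -0.0442]
shift share [-0.0286  0.0186  0.5324] spin share -0.010757259964632873 yaw_y 40.67728220106102 w 0.699595251668164 0.0
[[-0.6518  0.7584 -0.0033]
 [ 0.7584  0.6518  0.0009]
 [ 0.0029 -0.002  -1.    ]]
```

Request:
move_arm([
  [[-0.03, 0.02, 0.13], -0.01],
  [[0, 0, 0.13], 0],
  [[0, 0, 0.13], 0],
  [[0, 0, 0.13], 0],
  [[0, 0, 0], 0],
])

```text
time: 25.1
eef_pos: [0.5342, -0.1995, 0.0977]
tcp_rot: [-1.301, -2.857, 0.0]
contact_force: [0.5, 0.9, -0.2]
width: 0.701
gripper_force: 0.0
```

Request:
move_arm([
  [[0, 0, 0], 0],
  [[0, 0, 0], 0],
  [[0, 0, 0], 0],
  [[0, 0, 0], 0],
  [[0, 0, 0], 0],
  [[0, 0, 0], 0],
  [[0, 0, 0], 0],
  [[0, 0, 0], 0],
  [[0, 0, 0], 0],
], grip=1, newtons=25)

```text
time: 26.0
eef_pos: [0.5348, -0.1999, 0.0992]
tcp_rot: [1.301, 2.86, -0.0]
contact_force: [-0.6, -0.6, 1.7]
width: 0.171
gripper_force: 24.9
```

```bash
python3 g.py .533 -.1985 .096 41
```

```text
t 26.0 q [ 0.6169  0.6283 -0.5277  2.0336  0.5371  0.617   0.4413] p [ 0.5348 -0.1999  0.0992] F [-0.6478 -0.6075  1.6971] M [-0.0428 -0.0584  0.0352]
shift share [ 0.0186 -0.0035  0.0264] spin share 0.002956019175817478 yaw_y 41.08868057527452 w 0.17074063420887983 24.919281899929047
[[-0.6572  0.7537  0.0001]
 [ 0.7537  0.6572 -0.0001]
 [-0.0001 -0.     -1.    ]]
```

```bash
cat >m.py <<'E'
import numpy as np,sys
from rig import telemetry,camera
from scipy.spatial.transform import Rotation as R
a=[]
for i in range(int(sys.argv[1]) if len(sys.argv)>1 else 4):
    camera("top"); o=telemetry.observe(); a.append([o["moment"][2],o["joint_torque"][6]])
y=R.from_rotvec(o["tcp_rot"]).apply([0,1,0])
print("t",o["time"],"Mz",np.mean(a,0).round(4),np.std(a,0).round(3),"yaw",round(np.degrees(np.arctan2(y[1],y[0])),2),"p",np.round(o["eef_pos"],4),"w",round(o["width"],3),"F",np.round(o["contact_force"],1))
E
python3 m.py
```

```text
t 26.2 Mz [ 0.0269 -0.016 ] [0.046 0.   ] yaw 41.08 p [ 0.5348 -0.1999  0.0992] w 0.171 F [0.2 0.4 1.9]
```

Request:
move_arm([
  [[0, 0, 0], 0.1],
  [[0, 0, 0], 0.1],
  [[0, 0, 0], 0.1],
  [[0, 0, 0], 0.1],
  [[0, 0, 0], 0.1],
  [[0, 0, 0], 0.1],
])

```text
time: 26.8
eef_pos: [0.5337, -0.2006, 0.0991]
tcp_rot: [-1.735, -2.618, 0.003]
contact_force: [-3.3, -1.4, 4.5]
width: 0.167
gripper_force: 24.9
```

```bash
python3 m.py
```

```text
t 27.0 Mz [-0.0169 -0.1069] [0.017 0.353] yaw 23.14 p [ 0.5338 -0.2005  0.0991] w 0.169 F [-4.3 -2.7  5.1]
```

Request:
move_arm([
  [[0, 0, 0], 0.1],
  [[0, 0, 0], 0.1],
  [[0, 0, 0], 0.1],
])

```text
time: 27.3
eef_pos: [0.5332, -0.2007, 0.0991]
tcp_rot: [-1.933, -2.475, 0.004]
contact_force: [-5.7, -2.5, 6.9]
width: 0.172
gripper_force: 24.9
```

```bash
python3 m.py
```

```text
t 27.5 Mz [ 0.0062 -0.0992] [0.026 0.283] yaw 14.14 p [ 0.5332 -0.2007  0.0991] w 0.174 F [-5.8 -2.6  7.5]
```

```bash
sed -i 's/^y=/a=a[1:]\ny=/; s/else 4/else 7/' m.py; python3 m.py
```

```text
t 27.85 Mz [0.0005 0.0029] [0.042 0.001] yaw 14.14 p [ 0.5332 -0.2007  0.0991] w 0.171 F [-5.9 -2.5  7.5]
```

Request:
move_arm([
  [[0, 0, 0], 0.05],
  [[0, 0, 0], 0.05],
])

```text
time: 28.05
eef_pos: [0.533, -0.2008, 0.0991]
tcp_rot: [-1.996, -2.424, 0.004]
contact_force: [-6.5, -2.9, 7.9]
width: 0.169
gripper_force: 24.9
```

```bash
python3 m.py
```

```text
t 28.4 Mz [ 0.0037 -0.0567] [0.019 0.086] yaw 11.14 p [ 0.533  -0.2007  0.0991] w 0.172 F [-6.9 -2.3  6.9]
```

Request:
move_arm([
  [[0, 0, 0], 0.05],
  [[0, 0, 0], 0.05],
])

```text
time: 28.6
eef_pos: [0.5328, -0.2008, 0.0991]
tcp_rot: [-2.058, -2.371, 0.005]
contact_force: [-5.6, -3.3, 8.3]
width: 0.168
gripper_force: 24.9
```

```bash
python3 m.py
```

```text
t 28.95 Mz [-0.0133 -0.0583] [0.023 0.086] yaw 8.13 p [ 0.5328 -0.2008  0.0991] w 0.171 F [-6.3 -2.5  8.2]
```

```bash
sed -i 's/^y=/print("tau7",[round(r[1],3) for r in a[-2:]])\ny=/' m.py; python3 m.py 3
```

```text
tau7 [np.float64(0.0), np.float64(0.0)]
t 29.1 Mz [0.0196 0.0001] [0.003 0.   ] yaw 8.13 p [ 0.5328 -0.2008  0.0991] w 0.168 F [-6.4 -2.8  8.7]
```

Request:
move_arm([
  [[0, 0, 0], 0.035],
  [[0, 0, 0], 0.035],
  [[0, 0, 0], 0],
])

```text
time: 29.4
eef_pos: [0.5327, -0.2008, 0.0991]
tcp_rot: [-2.101, -2.333, 0.005]
contact_force: [-6.1, -2.9, 9.8]
width: 0.171
gripper_force: 24.9
```

```bash
python3 m.py
```

```text
tau7 [np.float64(-0.001), np.float64(-0.001)]
t 29.75 Mz [-0.0119 -0.0039] [0.035 0.005] yaw 6.03 p [ 0.5327 -0.2008  0.0991] w 0.169 F [-8.1 -3.3  8.6]
```

Request:
move_arm([
  [[0, 0, 0], 0.035],
  [[0, 0, 0], 0.035],
  [[0, 0, 0], 0],
])

```text
time: 30.05
eef_pos: [0.5325, -0.2008, 0.0991]
tcp_rot: [-2.143, -2.294, 0.005]
contact_force: [-7.1, -2.6, 9.0]
width: 0.17
gripper_force: 24.9
```

```bash
python3 m.py
```

```text
tau7 [np.float64(-0.002), np.float64(-0.002)]
t 30.4 Mz [-0.0072 -0.0051] [0.012 0.005] yaw 3.93 p [ 0.5325 -0.2008  0.0991] w 0.169 F [-6.6 -2.8  9. ]
```

```bash
sed -i 's/^a=\[\]/o=telemetry.observe(); print("now",np.round(o["moment"][2],3),"tau7",np.round(o["joint_torque"][6],3),"qd7",np.round(o["qd"][6],4))\na=[]/; s/print("tau7".*/print("tau7",[float(round(r[1],3)) for r in a])/' m.py
```

Request:
move_arm([
  [[0, 0, 0], 0.01],
  [[0, 0, 0], 0.01],
  [[0, 0, 0], 0.01],
  [[0, 0, 0], 0.01],
  [[0, 0, 0], 0.01],
])

```text
time: 30.9
eef_pos: [0.5325, -0.2008, 0.0991]
tcp_rot: [-2.173, -2.266, 0.006]
contact_force: [-6.8, -3.5, 9.3]
width: 0.172
gripper_force: 24.9
```

```bash
python3 m.py 4
```

```text
now 0.004 tau7 -0.0 qd7 -0.0392
tau7 [-0.094, -0.057, -0.043]
t 31.1 Mz [ 0.0423 -0.0648] [0.03  0.022] yaw 2.44 p [ 0.5324 -0.2008  0.0991] w 0.169 F [-7.8 -2.8  9.9]
```

Request:
move_arm([
  [[0, 0, 0], 0.01],
  [[0, 0, 0], 0.01],
  [[0, 0, 0], 0.01],
  [[0, 0, 0], 0.01],
  [[0, 0, 0], 0.01],
])

```text
time: 31.6
eef_pos: [0.5323, -0.2009, 0.0991]
tcp_rot: [-2.202, -2.238, 0.006]
contact_force: [-8.3, -2.3, 10.6]
width: 0.17
gripper_force: 24.9
```

```bash
python3 m.py 4
```

```text
now 0.048 tau7 -0.001 qd7 -0.038
tau7 [-0.095, -0.058, -0.044]
t 31.8 Mz [ 0.0586 -0.0656] [0.014 0.022] yaw 0.93 p [ 0.5323 -0.2008  0.0991] w 0.173 F [-7.9 -2.8  9.8]
```

Request:
move_arm([
  [[0, 0, 0], 0.01],
  [[0, 0, 0], 0.01],
  [[0, 0, 0], 0.01],
])

```text
time: 32.1
eef_pos: [0.5323, -0.2008, 0.0991]
tcp_rot: [-2.219, -2.22, 0.006]
contact_force: [-7.8, -2.7, 10.4]
width: 0.17
gripper_force: 24.9
```

```bash
python3 m.py 7
```

```text
now 0.088 tau7 -0.002 qd7 -0.038
tau7 [-0.095, -0.058, -0.045, -0.042, -0.041, -0.041]
t 32.45 Mz [ 0.0526 -0.0536] [0.029 0.02 ] yaw 0.03 p [ 0.5323 -0.2008  0.0991] w 0.167 F [-8.5 -3.  10.5]
```

Request:
move_arm([
  [[0, 0, 0], 0.01],
  [[0, 0, 0], 0.01],
  [[0, 0, 0], 0.01],
  [[0, 0, 0], 0.01],
])

```text
time: 32.85
eef_pos: [0.5322, -0.2008, 0.0991]
tcp_rot: [-2.242, -2.197, 0.006]
contact_force: [-7.1, -2.7, 10.9]
width: 0.173
gripper_force: 24.9
```

```bash
python3 m.py 7
```

```text
now 0.175 tau7 -0.053 qd7 -0.0359
tau7 [-0.173, -0.132, -0.117, -0.114, -0.114, -0.114]
t 33.2 Mz [ 0.1147 -0.1271] [0.014 0.021] yaw -1.16 p [ 0.5323 -0.2008  0.0991] w 0.17 F [-8.7 -2.6 10.1]
```

Torque rose from 0.04 to 0.114 N m, so the stop is reached. One small step will confirm the slip plateau.

Request:
move_arm([
  [[0, 0, 0], 0.01],
  [[0, 0, 0], 0.01],
])

```text
time: 33.4
eef_pos: [0.5322, -0.2008, 0.099]
tcp_rot: [-2.254, -2.185, 0.006]
contact_force: [-8.7, -3.0, 10.4]
width: 0.172
gripper_force: 25.0
```

```bash
python3 m.py 7
```

```text
now 0.233 tau7 -0.089 qd7 -0.0374
tau7 [-0.185, -0.148, -0.134, -0.131, -0.131, -0.131]
t 33.75 Mz [ 0.1347 -0.1433] [0.02 0.02] yaw -1.76 p [ 0.5322 -0.2008  0.0991] w 0.169 F [-7.9 -2.4 10. ]
```

Request:
move_arm([
  [[0, 0, 0], 0.01],
  [[0, 0, 0], 0.01],
])

```text
time: 33.95
eef_pos: [0.5321, -0.2008, 0.099]
tcp_rot: [-2.265, -2.174, 0.006]
contact_force: [-8.8, -2.7, 10.6]
width: 0.17
gripper_force: 25.0
```

```bash
python3 m.py 7
```

```text
now 0.201 tau7 -0.089 qd7 -0.0394
tau7 [-0.185, -0.148, -0.135, -0.132, -0.131, -0.131]
t 34.3 Mz [ 0.1528 -0.1437] [0.017 0.02 ] yaw -2.36 p [ 0.5321 -0.2008  0.099 ] w 0.165 F [-7.5 -2.2 10.2]
```

The torque has plateaued at 0.131 N m, so the clutch has just slipped (by about 1°). I'll stop, open and rise.

Request:
move_arm([
  [[0, 0, 0], 0],
  [[0, 0, 0], 0],
  [[0, 0, 0], 0],
  [[0, 0, 0], 0],
  [[0, 0, 0], 0],
], grip=0.4)

```text
time: 34.8
eef_pos: [0.5349, -0.1997, 0.099]
tcp_rot: [-2.267, -2.175, -0.0]
contact_force: [-0.4, -0.1, -0.6]
width: 0.554
gripper_force: 0.0
```

Request:
move_arm([
  [[0, 0, -0.05], 0],
  [[0, 0, -0.1], 0],
  [[0, 0, -0.2], 0],
  [[0, 0, -0.2], 0],
  [[0, 0, -0.2], 0],
  [[0, 0, -0.2], 0],
  [[0, 0, -0.2], 0],
  [[-0.3, 0, 0], 0],
  [[-0.3, 0, 0], 0],
  [[-0.3, 0, 0], 0],
  [[-0.3, 0, 0], 0],
  [[-0.3, 0, 0], 0],
  [[0, 0, 0], 0],
])

```text
time: 36.1
eef_pos: [0.5254, -0.3856, 0.2377]
tcp_rot: [2.274, 2.165, -0.003]
contact_force: [0.6, 0.8, -0.1]
width: 0.601
gripper_force: 0.0
```

```bash
python3 - <<'E'
from h import *
from rig import camera,telemetry
import cv2
s=camera("scene");t=camera("top");o=telemetry.observe();print(o["time"],o["eef_pos"],o["contact_force"],o["width"])
cv2.imwrite("pics/s5.png",s[...,::-1]);cv2.imwrite("pics/t5.png",t[...,::-1])
for f in("s4","s5"):
    im=cv2.imread(f"pics/{f}.png");hsv=cv2.cvtColor(im,cv2.COLOR_BGR2HSV)
    yy,xx=np.mgrid[:384,:512]; k=np.hypot(xx-207,yy-247)<20
    y,x=np.nonzero((hsv[...,2]<45)&k); P=np.array([atz("scene",(a,b),.12) for a,b in zip(x,y)])[:,:2]; u,sv,v=np.linalg.svd(P-P.mean(0)); print(f,len(P),"wing",np.degrees(np.arctan2(v[0,1],v[0,0])),sv/len(P)**.5)
# lid frame unchanged, changes elsewhere
d=cv2.absdiff(cv2.imread("pics/t4.png"),cv2.imread("pics/t5.png")).max(2); print("lid diff",np.median(d[156:226,300:305]),np.median(d[220:225,300:350]))
E
```

```text
36.2 [ 0.52677505 -0.38029138  0.23769782] [ 0.47988363  1.06419077 -0.26889653] 0.6031772049657855
s4 135 wing -45.81130523179956 [0.02126036 0.00452043]
s5 202 wing -81.13553155583307 [0.01700406 0.00648652]
lid diff 3.0 3.0
```

```bash
python3 -c "
from rig import workorder
print(workorder.job_done())"
```

```text
the job is handed in; nothing more can be done
None
```

The job is handed in after about 36 s of the 72 s allowed: the calibrator lies flat with its screen up in the chamber, the lid is closed, and the wing knob was turned about 43° clockwise to the clutch's first slip (about 1° past it) and released.

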